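# Lock the coffee grinder's bowl, put its lid on and hold it down against the switch

## Task

The coffee grinder's steel bowl has been washed and dropped back in but not locked: turn it clockwise (seen from above) by its two lugs until it clicks home at its stop. Then take the smoky lid from the tray, set it on the grinder with its ear in the switch slot, and press it down firmly, without leaning your whole weight on it, until the rim sits flush on the shoulder all round and the sprung switch plunger is fully in. Finish while still holding the lid down like that, so that the grinder keeps running, and leave the rest of the tea things where they are.

Things in the scene. Friction and masses are not known exactly. Their poses are not given: they have to be found in the camera images.
- grinder: Black and steel coffee grinder, fixed upright. Origin: centre of its underside, z up. Body 96 mm across, flat shoulder for the lid's rim 105 mm up. Round the bowl a fixed spigot, 72 mm across, 8 mm high (top 113 mm), centres the lid with 2 mm play. On its -x side a switch column, 32 mm wide, out to 60 mm from the axis, top 121 mm up, carries the switch slot.
- seat (a point): Centre of the grinder's shoulder, 105 mm above its underside, axes as the grinder's. The lid is home when the lid's frame coincides with this one (same place, same yaw).
- bowl (a joint): Turn of the steel bowl, rad: 0 as dropped in, grows clockwise seen from above to the stop at 0.70, where it is locked. From 0.27 a sprung catch resists the turn (up to about 0.13 N m), with its crest at 0.49; beyond about 0.56 it pulls the bowl on to the stop. A friction of 0.03 N m holds it elsewhere.
- bowl_lugs (a point): On the bowl's axis, 122.5 mm above the grinder's underside, turns with the bowl. Collar 62 mm outside, top 130 mm up, with two flat lugs on this frame's +y and -y: 66 mm over their outer faces, 22 mm wide, 115 to 130 mm up. Locked, this frame is parallel to the grinder's and red dots on lug and shoulder (+y) meet; at bowl = 0 it is turned 0.70 rad counter-clockwise.
- plunger (a joint): Travel of the red switch plunger, m: 0 free, 0.006 with the lid home (rim on the shoulder), its own end 0.0075. Spring: 3 N to start it, 6 N at 0.006.
- plunger_tip (a point): Top of the red plunger (8 mm across) in the switch slot, 49 mm from the grinder's axis on its -x side, 6 mm above the slot floor when free. The slot is 20 mm wide along y, out to 56 mm from the axis, floor level with the shoulder, cheeks 16 mm high, open above and towards the axis.
- lid: Smoky plastic lid, about 70 g, standing open side down on the tray. Origin: centre of its lower rim, z up. Skirt 82 mm outside, 76 inside, 28 high inside; above, from 36 to 70 mm, a round grip dome 62 mm across. Black ear on its -x side out to 54 mm from the axis, 0 to 24 mm up, 14 mm wide (10 in its lowest 6 mm). Laid on unpressed, the plunger keeps the ear side 6 mm up.
- tray: White plastic kettle tray, fixed, 320 (x) by 420 (y) mm, rim 14 mm high, floor 4 mm thick. Origin at the centre of its underside.
- mug: Cream ceramic mug, 80 mm across, 92 mm high, handle on its +y side, on the tray, to be left alone. Origin at the centre of its underside.
- sugar_jar: Glass sugar jar with a red twist cap, 70 mm across, 104 mm high, on the tray, to be left alone. Origin at the centre of its underside.
- caddy: Aluminium caddy with a hinged, latched lid, 70 by 70 mm, 98 mm high, on the tray, to be left alone. Origin at the centre of its underside.
- teaspoon: Steel teaspoon, 135 mm, lying along its x axis on the tray, to be left alone. Origin at its middle, underside.
Things that resemble listed ones, but are neither listed nor needed, are in the scene too. What is shaped like the lid but yellow is not meant.

How it is judged (in metres and radians):
On the way, in this order (a step that is already met when the one before it is completed fails the run):
1. the bowl is turned clockwise to its stop, with the lid still off (value of joint bowl above 0.66 rad and distance between lid and seat above 0.03 m), for 0.2 s.
2. the lid is on with its ear in the slot and pressed home against the plunger (value of joint plunger above 0.0045 m and z of lid in the frame of seat below 0.0015 m and horizontal distance between lid and seat below 0.004 m and angle between the x axis of lid and the x axis of grinder, either way round below 0.12 rad), for 0.3 s.
At the end, for the whole second after the job is handed in: Bowl at its stop (over 0.66 rad); lid home: within 1.5 mm of the seat in height, 4 mm sideways, tilt under 0.04 rad, yaw within 0.12 rad of the grinder; plunger in over 4.5 of 6 mm; lid bears on the grinder with over 5 N, still, fingers holding it down (over 2 N), through the last second (all of step 2 and value of joint bowl above 0.66 rad and z of lid in the frame of seat above -0.002 m and angle between lid's own z axis and vertical below 0.04 rad and contact force between the fingers and lid above 2 N and contact force between lid and grinder above 5 N and linear speed of lid below 0.01 m/s); the arm keeps its last pose, push and grip.
It fails at once if the lid is pressed on the grinder with more than 60 N (contact force between lid and grinder above 60 N).
It fails at once if the mug, sugar jar, caddy or teaspoon is moved by more than 3 cm (distance of any of mug, sugar_jar, caddy, teaspoon from where it was at the start of the episode above 0.03 m).
It also fails if it takes over 54 s, if anything falls off the work surface, if the arm or the gripper's body presses on something with over 40 N, if the wrist force passes 120 N, or if a joint passes its speed limit or range.

## Robot

A 6-joint arm with a two-finger parallel gripper is mounted at the origin on the work surface. World frame = base frame: x ahead of the robot, y to its left, z up, the work surface at z = 0. Lengths are in m, angles in degrees, forces in N, time in s.
With the tool pointing down it reaches from about 0.4 to 0.825 m from the base axis. Payload 7 kg.
Tool frame: the origin (TCP) lies at the very end of the fingers, on their centre line; the grasp point (between the pads) lies 19 mm behind it; x points along the fingers, y is the direction in which the jaws open and shut, and the axes are right-handed (so a half turn about x gives the same grasp; the last joint's range is limited). The gripper opens to 88 mm and grips with 3 to 60 N. Pads are 19 mm wide; open, the fingers measure 130 mm over their backs; the gripper's body (78 mm by 193 mm) begins 47 mm behind the grasp point.
Start: joints at [-55.686, 20.546, 0.682, 0, -70.136, -16.507], TCP at [0.206, -0.643, 0.227] pointing down, gripper open.
Joint ranges: [-176.03, 176.03], [-82.01, 121.73], [-58.28, 71.71], [-173.87, 95.51], [-174.79, -0.11], [-173.66, 173.66]. Speed limits (degrees/s): [136.94, 136.94, 172.46, 180, 180, 180].

## Interface

Orientations are given as [roll, pitch, yaw] about the fixed x, y, z axes, in that order (R = Rz(yaw) Ry(pitch) Rx(roll)).
In Python, from workcell import bot gives the robot as it stands.
- The arm moves only by the tool servo_tool, never from a script. Its argument "motion" is a list of rows, each a list of 2 entries, a list of its own where there are three numbers: the shift along the world's x, y, z in cm, then the turn about the world's z in degrees. A call has 1 to 20 rows; each row is the pose to reach, as a shift and turn from the pose commanded when the call began; what a row does not reach only later rows make up. A row lasts 1/12 s, in which the tool goes at most 41.7 mm and 7.16 degrees, less where a joint would pass 70% of its speed; a pose out of reach is approached as far as the arm can. A call with a gripper value outside its range is refused whole. "gripper" is the finger opening in cm, from 0 to 8.76, set as the call begins (left out, the last holds). The fingers move at their own pace and stop on an object; the grip force is fixed at half the most. Time passes only in rows, so rows that repeat a pose let the fingers close. It gives the time, the measured TCP pose, the force and the opening at its end, in the units of the state.
- bot.get_obs(): the state, without advancing time (a new reading comes with each control period).
- bot.capture(name): name is "scene" or "top" or "wrist"; returns the picture (400x640x3 uint8, red, green, blue); there is no depth.
- bot.camera_info(name): a dict with "mtx" (3x3 intrinsics, pixels), "k1" (the pictures are not rectified: a ray, as slopes to the right and down, at radius r is drawn at 1 + k1 r^2 times it, then the intrinsics apply), "R" (3x3) and "t" (3): a world point X has camera coordinates R X + t; the wrist camera has in their place "hand_eye" (4x4, takes a point from camera to tool coordinates, whose origin is the TCP and whose axes are the tool frame's). Camera axes: x right, y down, z forward; pixel columns grow to the right and rows downward; lengths in m; the calibration is good to about 2 mm. A picture is of the moment at which its call begins: read the wrist's pose just before it. camera_info takes no time and is no camera call.
- bot.finish_job(): hands the job in, once; it reports no verdict.
The state is a dict: "time": time; "joint_pos": joint angles; "qvel": joint speeds; "tau": joint torques, N m; "tool_pos": TCP position; "ee_rot": TCP orientation; "contact_force": force on the tool from outside, world axes, zero at the start; "moment": the same for the moment, N m; "finger_gap": finger opening in m.
Only numpy, scipy, OpenCV 4.12 (cv2) and the standard library are available. Lean on these libraries where they do the work, as an engineer would, in place of code of your own. Each camera call takes 0.05 s, during which the arm holds its last target.

## Working session

There is one attempt and no reset: what is moved stays moved. The work goes in short steps, Python scripts to look and compute and a tool call to move; the robot and the scene stay as the last step left them, time stands still between calls to the robot, and variables do not carry over. Pictures are saved under pics/ and viewed, and the job is handed in when it is done.

Besides the shell and the picture viewer there is one more tool, called after "Call:" in YAML: its name, and indented under it one key for each argument. servo_tool: Moves the arm, as the interface text tells. Its arguments: {"type":"object","properties":{"motion":{"type":"array","items":{"type":"array"}},"gripper":{"type":"number"}},"required":["motion"]}

```bash
mkdir -p pics; ls; python3 - <<'E'
from workcell import bot
import cv2,numpy as np
np.set_printoptions(precision=4,suppress=True)
print(bot.get_obs())
for n in("scene","top","wrist"):
    print(n,bot.camera_info(n))
    cv2.imwrite(f"pics/{n}0.png",bot.capture(n)[:,:,::-1])
E
```

```text
pics
{'time': 0.0, 'joint_pos': array([-55.6854,  20.5924,   0.6336,  -0.021 , -70.1349, -16.5077]), 'qvel': array([ 0.0947,  0.0557, -0.0552,  0.154 , -0.0573, -0.018 ]), 'tau': array([  0.0009, -58.2711,  29.3063,   6.9971,   0.0069,  -0.0002]), 'tool_pos': array([ 0.2063, -0.6422,  0.2256]), 'ee_rot': array([ 94.6062,  89.9043, 112.406 ]), 'contact_force': array([-0.2035, -0.0624, -0.6736]), 'moment': array([0.0454, 0.0597, 0.0162]), 'finger_gap': 0.08785175531135847}
scene {'mtx': array([[481.7697,   0.    , 316.9209],
       [  0.    , 481.7697, 198.6807],
       [  0.    ,   0.    ,   1.    ]]), 'k1': -0.14098326522900712, 'R': array([[-0.2953,  0.9554,  0.0051],
       [ 0.828 ,  0.2585, -0.4975],
       [-0.4767, -0.1427, -0.8674]]), 't': array([ 0.2044, -0.3607,  1.5866])}
top {'mtx': array([[492.3797,   0.    , 321.1232],
       [  0.    , 492.3797, 194.7534],
       [  0.    ,   0.    ,   1.    ]]), 'k1': -0.09477716422296098, 'R': array([[-0.0049, -1.    ,  0.0006],
       [-0.9963,  0.0048, -0.086 ],
       [ 0.086 , -0.001 , -0.9963]]), 't': array([-0.0665,  0.5198,  1.1934])}
wrist {'mtx': array([[288.5353,   0.    , 318.2574],
       [  0.    , 288.5353, 195.84  ],
       [  0.    ,   0.    ,   1.    ]]), 'k1': -0.05254628218525161, 'hand_eye': array([[ 0.0005, -0.2918,  0.9565, -0.1583],
       [ 1.    ,  0.0002, -0.0005, -0.    ],
       [-0.0001,  0.9565,  0.2918, -0.0788],
       [ 0.    ,  0.    ,  0.    ,  1.    ]])}
```

View pics/scene0.png

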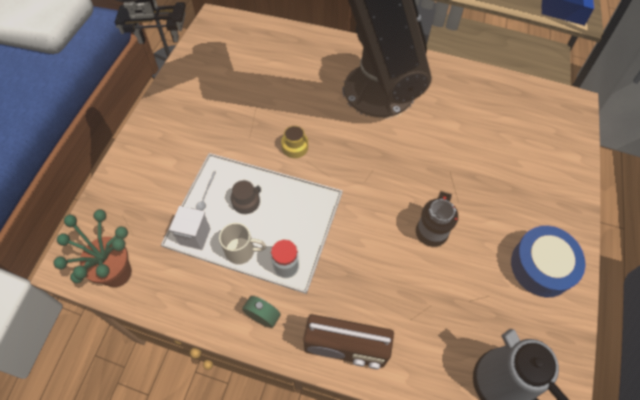

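View pics/top0.png

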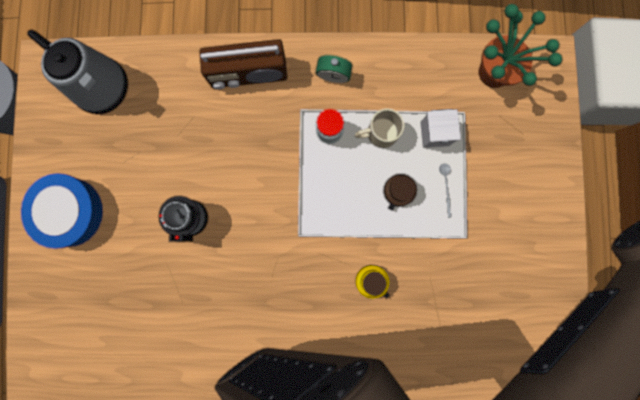

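View pics/wrist0.png

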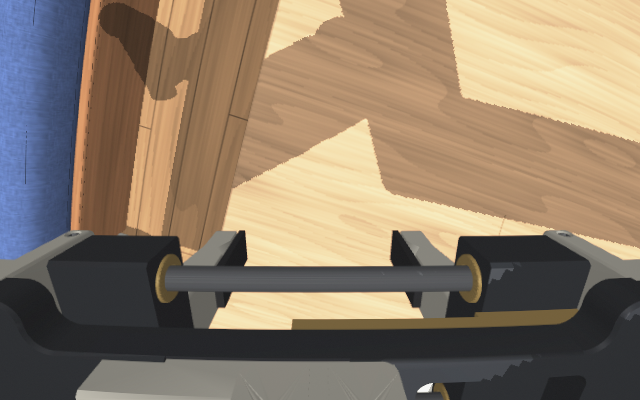

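The top view shows the grinder at about (183,216) with its switch column at (181,237). A dark lid with an ear stands on the tray at (400,190), and a yellow look-alike is on the table at (373,282). The dark one on the tray fits "smoky lid on tray". I'll enlarge it to confirm.

```bash
cat > h.py <<'E'
from workcell import bot
import cv2,numpy as np
from scipy.spatial.transform import Rotation as Ro
np.set_printoptions(precision=4,suppress=True)
def cam(n,obs=None):
    c=bot.camera_info(n)
    if n!="wrist": 
        R=np.array(c["R"]);t=np.array(c["t"]); return c["mtx"],c["k1"],R.T,-R.T@t
    o=obs; Rt=Ro.from_euler('xyz',o["ee_rot"],degrees=True).as_matrix(); H=np.array(c["hand_eye"])
    return c["mtx"],c["k1"],Rt@H[:3,:3],Rt@H[:3,3]+o["tool_pos"]
def ray(C,u,v):
    K,k,Rw,o=C
    p=cv2.undistortPoints(np.array([[[u,v]]],float),K,np.array([k,0,0,0.]))[0,0]
    return o,Rw@np.array([p[0],p[1],1])
def onz(C,u,v,z):
    o,d=ray(C,u,v); return o+d*(z-o[2])/d[2]
def proj(C,X):
    K,k,Rw,o=C; q=Rw.T@(np.asarray(X)-o); return cv2.projectPoints(np.array([[q]]),np.zeros(3),np.zeros(3),K,np.array([k,0,0,0.]))[0].ravel()
E
python3 - <<'E'
import cv2,numpy as np
t=cv2.imread("pics/top0.png");s=cv2.imread("pics/scene0.png")
f=lambda im,x,y,w:cv2.resize(im[y:y+w,x:x+w],(380,380),interpolation=cv2.INTER_CUBIC)
a=np.hstack([f(t,365,155,70),f(t,148,180,70)]);b=f(s,210,165,70)
cv2.imwrite("pics/crop0.png",a)
from h import *
C=cam("top")
print("dome",onz(C,400,189,.074),"ear",onz(C,391,207,.028))
print("grinder top",onz(C,181,217,.13),"col",onz(C,181,238,.121), "tray corners",[onz(C,u,v,.014) for u,v in((300,110),(467,110),(467,237),(300,237))])
E
```

```text
dome [ 0.5278 -0.2562  0.074 ] ear [ 0.4879 -0.2406  0.028 ]
grinder top [0.4613 0.2479 0.13  ] col [0.4139 0.2497 0.121 ] tray corners [array([ 0.7358, -0.0166,  0.014 ]), array([ 0.7357, -0.4426,  0.014 ]), array([ 0.4128, -0.4319,  0.014 ]), array([ 0.4157, -0.0163,  0.014 ])]
```

View pics/crop0.png

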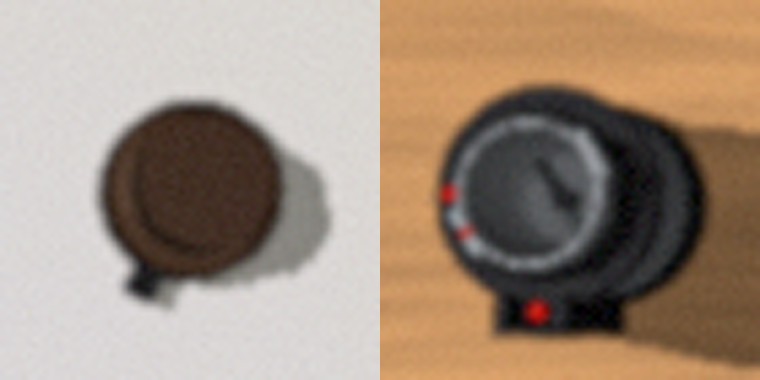

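The crop confirms it: the lid is a smoky brown disc with a black ear at lower left, on the white tray. The grinder shows a red plunger at about (177,237), a shoulder dot at (160,216) and a lug dot at (164,223). Next I'll work out the tool yaw and go look from above.

```bash
python3 - <<'E'
from h import *
o=bot.get_obs();R=Ro.from_euler('xyz',o["ee_rot"],degrees=True).as_matrix()
print(R, "jaw deg",np.degrees(np.arctan2(R[1,1],R[0,1])))
E
```

```text
[[-0.0005 -0.3058  0.9521]
 [ 0.0012  0.9521  0.3058]
 [-1.      0.0013 -0.0002]] jaw deg 107.80412622964798
```

Call:
servo_tool:
  motion:
    - [[26,37,8],0]
    - [[26,37,8],0]
    - [[26,37,8],0]
    - [[26,37,8],0]
    - [[26,37,8],0]
    - [[26,37,8],0]
    - [[26,37,8],0]
    - [[26,37,8],0]
    - [[26,37,8],0]
    - [[26,37,8],0]
    - [[26,37,8],0]
    - [[26,37,8],0]
    - [[26,37,8],0]
    - [[26,37,8],0]
    - [[26,37,8],0]

```text
time: 1.4
tool_pos: [0.4657, -0.2732, 0.3062]
ee_rot: [149.9, 90.0, 167.7]
contact_force: [-1.0, -0.7, -1.0]
finger_gap: 0.0875
```

```bash
python3 - <<'E'
from h import *
o=bot.get_obs();im=bot.capture("wrist")
cv2.imwrite("pics/w1.png",im[:,:,::-1]);np.save("w1.npy",o,allow_pickle=True)
print(o["time"],o["tool_pos"],o["ee_rot"],o["qvel"])
C=cam("wrist",o);print(proj(C,[.5278,-.2562,.074]),proj(C,[.4879,-.2406,.028]))
E
```

```text
1.4 [ 0.4657 -0.2732  0.3062] [149.9469  89.9501 167.7106] [-0.7997 -0.0545  0.0609  0.0862  0.1014 -0.1357]
[316.4137 211.9404] [333.9028 181.715 ]
```

View pics/w1.png

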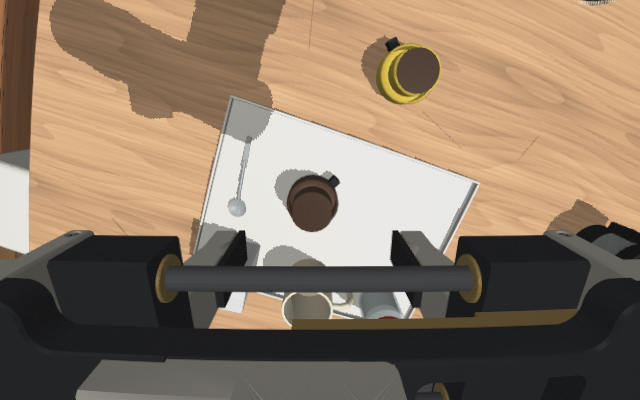

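```bash
python3 - <<'E'
from h import *
im=cv2.imread("pics/w1.png")
cv2.imwrite("pics/w1c.png",cv2.resize(im[160:250,260:370],None,fx=6,fy=6,interpolation=cv2.INTER_CUBIC))
E
```

```text
(no output)
```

View pics/w1c.png

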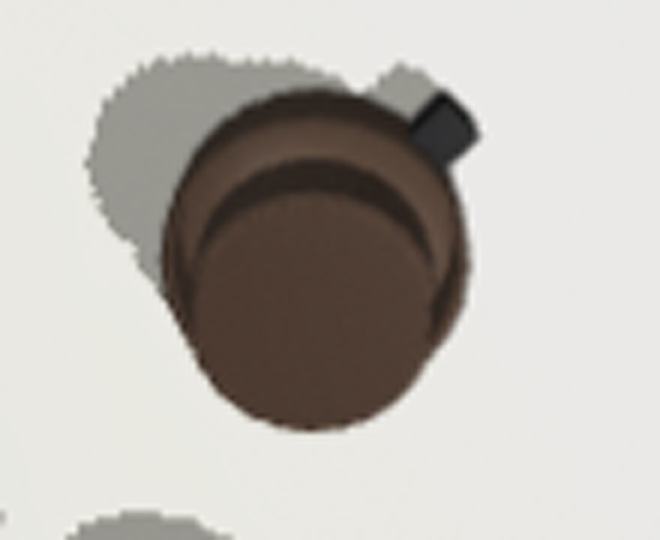

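The lid's dome top is centred at about (312.3,212) px and 40 px across. The ear's outer end is at about (336,179).

```bash
python3 - <<'E'
from h import *
o=np.load("w1.npy",allow_pickle=True).item();C=cam("wrist",o)
f=lambda x,y,z:onz(C,260+x/6-.4,160+y/6-.4,z)
d=f(314,312,.074);l=f(193,312,.074);r=f(435,312,.074);b=f(314,432,.074);t=f(314,192,.074)
print(d,np.linalg.norm(l-r),np.linalg.norm(t-b))
# mask: dark/brown (saturation) -> skirt/rim circle: far edge points on skirt top z .040
e=f(457,112,.028); print("ear",e,np.linalg.norm((e-d)[:2]),"lid yaw",np.degrees(np.arctan2(*(d-e)[[1,0]])))
for p in ((307,88),(163,255),(470,265)):
    q=f(*p,.040);print(q,np.linalg.norm((q-d)[:2]))
Ct=cam("top");print("two-view top",onz(Ct,400,189,.074))
R=Ro.from_euler('xyz',o["ee_rot"],degrees=True).as_matrix();print("jaw",np.degrees(np.arctan2(R[1,1],R[0,1])))
E
```

```text
[ 0.5293 -0.2625  0.074 ] 0.05804673322207482 0.06123510802582772
ear [ 0.4818 -0.2396  0.028 ] 0.052712441679543885 lid yaw -25.735462454924726
[ 0.4849 -0.279   0.04  ] 0.047321622143912695
[ 0.5383 -0.3013  0.04  ] 0.03981275653348642
[ 0.5167 -0.2249  0.04  ] 0.03961872762817315
two-view top [ 0.5278 -0.2562  0.074 ]
jaw 107.76366480210973
```

Call:
servo_tool:
  motion:
    - [[-1,12,0],5]
    - [[-5,48,0],22]
    - [[-5,48,0],22]
    - [[-5,48,0],22]
    - [[-5,48,0],22]
    - [[-5,48,0],22]
    - [[-5,48,0],22]
    - [[-5,48,0],22]
    - [[-5,48,0],22]
    - [[-5,48,0],22]
    - [[-5,48,0],22]
    - [[-5,48,0],22]
    - [[-5,48,0],22]
    - [[-5,48,0],22]
    - [[-5,48,0],22]
    - [[-5,48,0],22]

```text
time: 2.78
tool_pos: [0.4167, 0.206, 0.3066]
ee_rot: [-138.9, 90.0, -99.2]
contact_force: [0.1, -0.0, 1.3]
finger_gap: 0.0877
```

```bash
python3 - <<'E'
from h import *
o=bot.get_obs();im=bot.capture("wrist")
cv2.imwrite("pics/w2.png",im[:,:,::-1]);np.save("w2.npy",o,allow_pickle=True)
print(o["time"],o["tool_pos"],o["ee_rot"],o["qvel"])
C=cam("wrist",o);p=proj(C,[.461,.248,.13]);print(p)
x,y=(p-50).astype(int);x=max(x,0);y=max(y,0);print(x,y)
cv2.imwrite("pics/w2c.png",cv2.resize(im[y:y+110,x:x+110,::-1],None,fx=5,fy=5,interpolation=cv2.INTER_CUBIC))
E
```

```text
2.7833 [0.4167 0.206  0.3066] [-138.8823   89.9921  -99.1859] [-0.1281 -0.3222  0.0742 -0.0808  0.1393 -0.1855]
[321.7059 224.6567]
271 174
```

View pics/w2c.png

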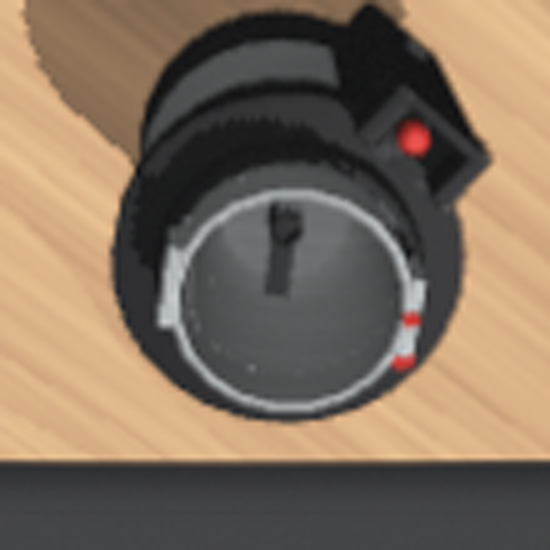

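The collar ring centre is at about (294,300) in the crop, the lugs at (165,283) and (417,315), the lug dot at (412,319), the shoulder dot at (403,363) and the plunger at (415,138).

```bash
python3 - <<'E'
from h import *
o=np.load("w2.npy",allow_pickle=True).item();C=cam("wrist",o)
f=lambda x,y,z:onz(C,271+x/5-.4,174+y/5-.4,z)
c=f(293.5,300,.13);l,r,t,b=[f(*p,.13) for p in((175,300),(412,300),(293.5,188),(293.5,412))]
print("c",c,np.linalg.norm(l-r),np.linalg.norm(t-b))
L=f(165,282,.13);Rr=f(417,315,.13)
ang=lambda v:np.degrees(np.arctan2(v[1],v[0]))
print("lugs",L,Rr,"mid",(L+Rr)/2,np.linalg.norm(L-Rr),"dir",ang(L-Rr),ang(Rr-L))
p=f(415,138,.111);s=f(403,364,.105);k=f(412,319,.13)
for n,q in(("plunger",p),("sdot",s),("ldot",k)):print(n,q,np.linalg.norm((q-c)[:2]),ang(q-c))
# body silhouette circle at .105
for q in((113,270),(465,270),(290,420)):
    w=f(*q,.105);print(w,np.linalg.norm((w-c)[:2]))
Ct=cam("top");im=cv2.imread("pics/top0.png")
hsv=cv2.cvtColor(im,cv2.COLOR_BGR2HSV);m=((hsv[...,1]>170)&(hsv[...,2]>120)&((hsv[...,0]<6)|(hsv[...,0]>174))).astype(np.uint8)
n,_,st,ce=cv2.connectedComponentsWithStats(m)
for i in range(1,n):
    if 150<ce[i][0]<210: print(ce[i],st[i][4],[onz(Ct,*ce[i],z) for z in(.105,.13,.111)])
R=Ro.from_euler('xyz',o["ee_rot"],degrees=True).as_matrix();print("jaw",ang(R[:,1]))
E
```

```text
c [0.4642 0.2632 0.13  ] 0.05998146877607995 0.061875715058415
lugs [0.4812 0.2351 0.13  ] [0.4474 0.2901 0.13  ] mid [0.4643 0.2626 0.13  ] 0.0645088568488268 dir -58.430275459666305 121.5697245403337
plunger [0.4156 0.264  0.111 ] 0.04860635536345666 179.11232318488095
sdot [0.4677 0.307  0.105 ] 0.04395355491688762 85.47849694521781
ldot [0.449  0.2898 0.13  ] 0.030660050287474813 119.74818669668629
[0.4967 0.2281 0.105 ] 0.04788577152506604
[0.436  0.3013 0.105 ] 0.047373004253786044
[0.5008 0.2942 0.105 ] 0.047977894067541
[159.6 215.2] 5 [array([0.4666, 0.3055, 0.105 ]), array([0.4654, 0.2972, 0.13  ]), array([0.4663, 0.3035, 0.111 ])]
[176.5 237. ] 8 [array([0.4162, 0.2648, 0.105 ]), array([0.4162, 0.2574, 0.13  ]), array([0.4162, 0.263 , 0.111 ])]
jaw 129.69631690822135
```

Call:
servo_tool:
  motion:
    - [[4.8,5.6,-6],-8]
    - [[4.8,5.6,-6],-8]
    - [[4.8,5.6,-15],-8]
    - [[4.8,5.6,-15],-8]
    - [[4.8,5.6,-15],-8]
    - [[4.8,5.6,-15],-8]
    - [[4.8,5.6,-15],-8]

```text
time: 3.42
tool_pos: [0.4648, 0.2623, 0.1565]
ee_rot: [-143.9, 89.9, -112.2]
contact_force: [-0.7, 0.6, 0.4]
finger_gap: 0.0874
```

```bash
python3 - <<'E'
from h import *
o=bot.get_obs();im=bot.capture("wrist")
cv2.imwrite("pics/w3.png",im[:,:,::-1]);np.save("w3.npy",o,allow_pickle=True)
print(o["time"],o["tool_pos"],o["contact_force"])
C=cam("wrist",o)
for X in ([.4643,.263,.13],[.4812,.2351,.13],[.4474,.2901,.13]):print(proj(C,X))
E
```

```text
3.4167 [0.4648 0.2623 0.1565] [-0.6526  0.5593  0.3986]
[319.8462 226.8219]
[272.8079 226.3458]
[365.9008 226.6513]
```

View pics/w3.png

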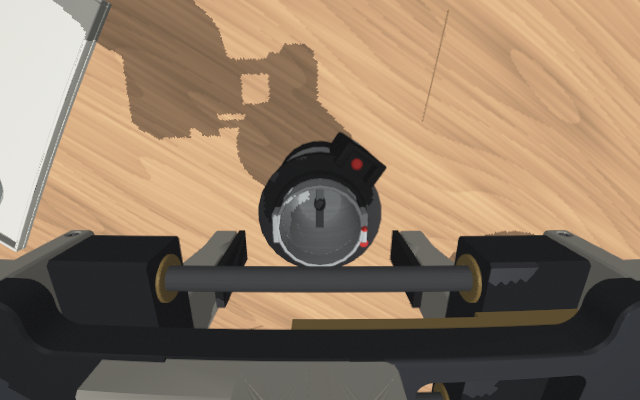

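```bash
python3 - <<'E'
from h import *
im=cv2.imread("pics/w3.png")
cv2.imwrite("pics/w3c.png",cv2.resize(im[130:275,250:395],None,fx=4,fy=4,interpolation=cv2.INTER_CUBIC))
E
```

```text
(no output)
```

View pics/w3c.png

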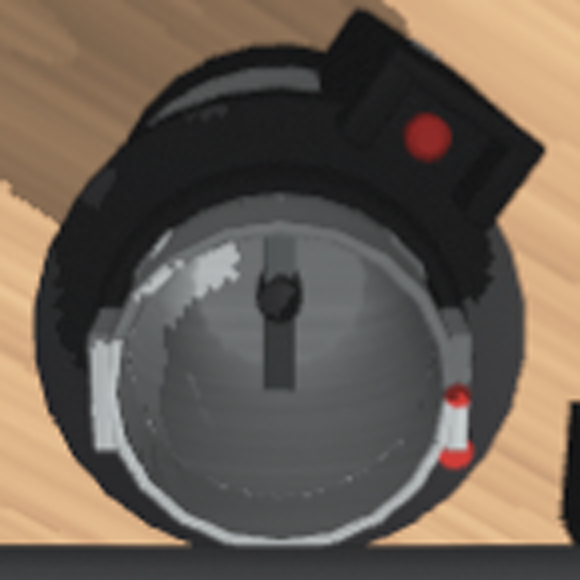

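The lugs lie level in the crop, left (105,380) and right (455,380), with the jaws square to them. I'll measure the grinder's yaw again from this view.

```bash
python3 - <<'E'
from h import *
o=np.load("w3.npy",allow_pickle=True).item();C=cam("wrist",o)
f=lambda x,y,z:onz(C,250+x/4-.4,130+y/4-.4,z)
ang=lambda v:np.degrees(np.arctan2(v[1],v[0]))
L=f(103,395,.13);R=f(457,393,.13);print(L,R,(L+R)/2,np.linalg.norm(L-R),ang(R-L))
t=f(280,222,.13);b=f(280,547,.13);print((t+b)/2,np.linalg.norm(t-b))
p=f(428,137,.111);s=f(457,457,.105);k=f(457,398,.13)
c=np.array([.4643,.263,0])
for q in(p,s,k):print(q,np.linalg.norm((q-c)[:2]),ang(q-c))
print("col edges",f(545,150,.121),f(362,8,.121), ang(f(362,8,.121)-f(545,150,.121)))
E
```

```text
[0.4816 0.2373 0.13  ] [0.4489 0.2894 0.13  ] [0.4652 0.2634 0.13  ] 0.06147385180553719 122.12627686317772
[0.4649 0.2632 0.13  ] 0.060917324496360795
[0.4159 0.264  0.111 ] 0.04837011892198478 178.799312221699
[0.4673 0.3065 0.105 ] 0.04363953932881488 86.11070953263412
[0.4497 0.2899 0.13  ] 0.030648217324273027 118.5167592775827
col edges [0.4063 0.2802 0.121 ] [0.4029 0.2406 0.121 ] -94.98071336703579
```

Call:
servo_tool:
  motion:
    - [[0,0,-2],0]
    - [[0,0,-3.9],0]
    - [[0,0,-3.9],0]
    - [[0,0,-3.9],0]

```text
time: 3.8
tool_pos: [0.465, 0.2634, 0.1192]
ee_rot: [1.5, 89.9, 33.3]
contact_force: [-0.2, -0.2, -0.6]
finger_gap: 0.0879
```

Call:
servo_tool:
  motion:
    - [[0,0,0],0]
    - [[0,0,0],0]
    - [[0,0,0],0]
    - [[0,0,0],0]
    - [[0,0,0],0]
    - [[0,0,0],0]
  gripper: 5.5

```text
time: 4.3
tool_pos: [0.465, 0.2634, 0.1185]
ee_rot: [-16.7, 89.9, 15.1]
contact_force: [-0.7, -2.8, 7.5]
finger_gap: 0.0658
```

Gripped across the lugs, with a gap of 65.8 mm against the nominal 66. Now the clockwise turn.

Call:
servo_tool:
  motion:
    - [[0,0,0],-5]
    - [[0,0,0],-10]
    - [[0,0,0],-15]
    - [[0,0,0],-20]
    - [[0,0,0],-25]
    - [[0,0,0],-30]
    - [[0,0,0],-33]
    - [[0,0,0],-35]
    - [[0,0,0],-36]
    - [[0,0,0],-36]

```text
time: 5.13
tool_pos: [0.4659, 0.2635, 0.1186]
ee_rot: [-2.3, 89.8, -6.4]
contact_force: [5.2, -4.1, 4.4]
finger_gap: 0.0659
```

```bash
python3 - <<'E'
from h import *
o=bot.get_obs();im=bot.capture("wrist")
cv2.imwrite("pics/w4.png",cv2.resize(im[130:275,250:395,::-1],None,fx=4,fy=4,interpolation=cv2.INTER_CUBIC))
R=Ro.from_euler('xyz',o["ee_rot"],degrees=True).as_matrix();print("jaw",np.degrees(np.arctan2(R[1,1],R[0,1])),o)
E
```

```text
jaw 85.9705774469771 {'time': 5.1333, 'joint_pos': array([  50.5967,   13.0299,  -25.4927,    0.1793,  -51.3864, -144.7379]), 'qvel': array([-0.0813,  0.0317,  0.0685, -0.154 , -0.0455,  1.5162]), 'tau': array([  1.6288, -41.1305,  22.7769,   2.2954,  -0.2438,  -1.9544]), 'tool_pos': array([0.4659, 0.2635, 0.1186]), 'ee_rot': array([-2.3486, 89.8329, -6.378 ]), 'contact_force': array([ 5.2078, -4.0974,  4.4081]), 'moment': array([-1.3877, -2.0298,  1.63  ]), 'finger_gap': 0.06588925401832124}
```

View pics/w4.png

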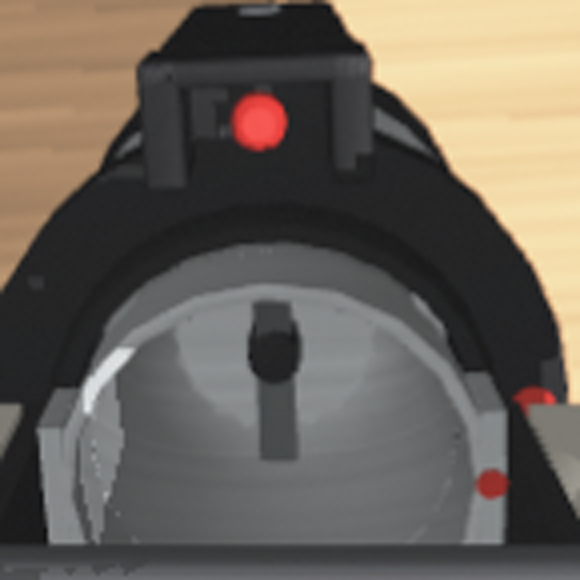

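```bash
python3 - <<'E'
from h import *
o=bot.get_obs();C=cam("wrist",o)
f=lambda x,y,z:onz(C,250+x/4-.4,130+y/4-.4,z)
ang=lambda v:np.degrees(np.arctan2(v[1],v[0]))
c=np.array([.4648,.2632,0])
for n,q in(("pl",f(260,123,.111)),("sdot",f(535,402,.105)),("ldot",f(491,485,.13))):print(n,q,np.linalg.norm((q-c)[:2]),ang(q-c))
a,b=f(140,60,.121),f(372,60,.121);print(a,b,np.linalg.norm(a-b),ang(b-a))
E
```

```text
pl [0.4161 0.2649 0.111 ] 0.04869887387811423 178.05706832713312
sdot [0.4657 0.3058 0.105 ] 0.042618971023898326 88.80147835622444
ldot [0.4666 0.2942 0.13  ] 0.031068851175504238 86.70274023676913
[0.4047 0.2497 0.121 ] [0.4069 0.2807 0.121 ] 0.031100456768559843 85.99453538798439
```

Call:
servo_tool:
  motion:
    - [[0,0,0],-1]
    - [[0,0,0],-2]
    - [[0,0,0],-2]
    - [[0,0,0],-2]

```text
time: 5.52
tool_pos: [0.4663, 0.2634, 0.1186]
ee_rot: [-1.6, 89.8, -7.6]
contact_force: [7.1, -4.5, 2.5]
finger_gap: 0.066
```

```bash
python3 - <<'E'
from h import *
o=bot.get_obs()
R=Ro.from_euler('xyz',o["ee_rot"],degrees=True).as_matrix();print("jaw",np.degrees(np.arctan2(R[1,1],R[0,1])),o)
E
```

```text
jaw 84.04903149942604 {'time': 5.5167, 'joint_pos': array([  50.58  ,   13.0422,  -25.4842,    0.2169,  -51.3686, -146.6662]), 'qvel': array([ 0.0558,  0.0189, -0.0387, -0.0216, -0.0241,  0.0965]), 'tau': array([  2.3243, -41.6757,  22.7486,   1.5714,  -0.5141,  -1.9168]), 'tool_pos': array([0.4663, 0.2634, 0.1186]), 'ee_rot': array([-1.6333, 89.8006, -7.5843]), 'contact_force': array([ 7.1435, -4.5334,  2.4979]), 'moment': array([-1.717 , -2.7805,  1.8471]), 'finger_gap': 0.06600021080133944}
```

```bash
python3 - <<'E'
from h import *
o=bot.get_obs();im=bot.capture("wrist")
cv2.imwrite("pics/w5.png",cv2.resize(im[130:275,250:395,::-1],None,fx=4,fy=4,interpolation=cv2.INTER_CUBIC))
C=cam("wrist",o);c=np.array([.4648,.2632,0])
for a in(0,-4,-8): 
  print(a,[proj(C,c+np.array([r*np.cos(np.radians(90+a)),r*np.sin(np.radians(90+a)),z]))*4-[1000,520] for r,z in((.0315,.13),(.0425,.105))])
E
```

```text
0 [array([492.1249, 462.3176]), array([532.274 , 384.6576])]
-4 [array([492.2713, 476.2835]), array([532.2735, 401.5017])]
-8 [array([491.3359, 490.1655]), array([531.001 , 418.2227])]
```

View pics/w5.png

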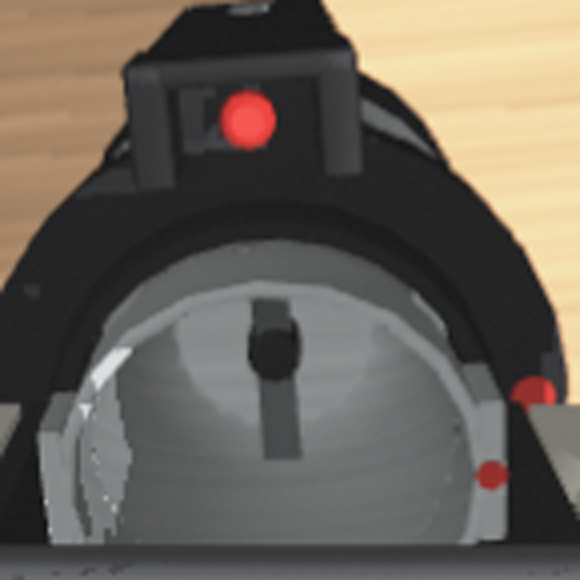

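The bowl no longer follows the jaws, the lug dot (491,475) lines up with the shoulder dot, and torque is on the stop. So the bowl is locked and the grinder yaw is about -3.5°. Next: relax, open and back off.

Call:
servo_tool:
  motion:
    - [[0,0,0],2]
    - [[0,0,0],2]

```text
time: 5.73
tool_pos: [0.4662, 0.2635, 0.1186]
ee_rot: [10.4, 89.8, 6.3]
contact_force: [7.8, -4.9, 3.2]
finger_gap: 0.066
```

Call:
servo_tool:
  motion:
    - [[0,0,0],2]
    - [[0,0,0],2]
    - [[0,0,0],2]
    - [[0,0,0],2]
    - [[0,0,4],2]
    - [[0,0,8],2]
    - [[0,0,12],2]
    - [[-2,-1,16],2]
    - [[-5,-6,19],2]
    - [[-5,-6,19],2]
    - [[-5,-6,19],2]
    - [[-5,-6,19],2]
  gripper: 8.7

```text
time: 6.73
tool_pos: [0.4141, 0.203, 0.309]
ee_rot: [56.7, 89.8, 54.4]
contact_force: [-0.3, -0.2, 0.1]
finger_gap: 0.0869
```

```bash
python3 - <<'E'
from h import *
o=bot.get_obs();im=bot.capture("wrist");np.save("w6.npy",o,allow_pickle=True)
C=cam("wrist",o);p=proj(C,[.4648,.2632,.13]);x,y=(p-55).astype(int);print(x,y,o["tool_pos"],o["time"])
cv2.imwrite("pics/w6.png",cv2.resize(im[y:y+110,x:x+110,::-1],None,fx=5,fy=5,interpolation=cv2.INTER_CUBIC))
E
```

```text
312 159 [0.4141 0.203  0.309 ] 6.7333
```

View pics/w6.png

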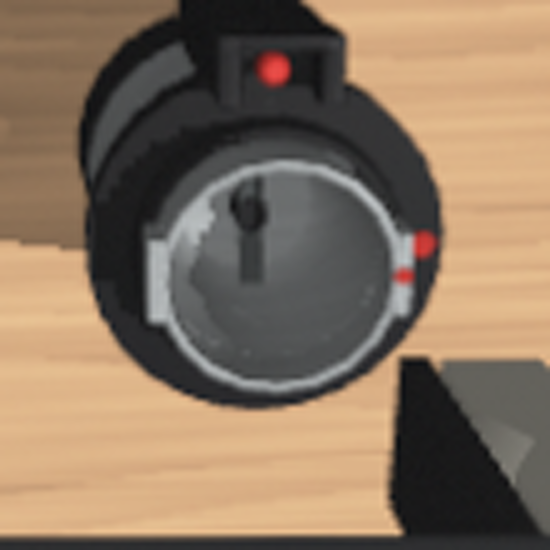

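```bash
python3 - <<'E'
from h import *
o=np.load("w6.npy",allow_pickle=True).item();C=cam("wrist",o)
f=lambda x,y,z:onz(C,312+x/5-.4,159+y/5-.4,z)
ang=lambda v:np.degrees(np.arctan2(v[1],v[0]))
l,r,t,b=[f(*p,.13) for p in((163,275),(399,275),(281,159),(281,391))]
c=(l+r+t+b)/4;print("c",c,np.linalg.norm(l-r),np.linalg.norm(t-b))
for n,q in(("pl",f(274,69,.111)),("sdot",f(425,243,.105)),("ldot",f(404,276,.13))):print(n,q,np.linalg.norm((q-c)[:2]),ang(q-c))
L,R=f(156,281,.13),f(405,275,.13);print("lug",ang(R-L),np.linalg.norm(L-R),(L+R)/2)
a,b=f(220,38,.121),f(346,37,.121);print("col",np.linalg.norm(a-b),ang(b-a))
sh=np.array([f(*q,.105)[:2] for q in((88,240),(440,230),(252,407),(120,340),(390,350))])
A=np.c_[2*sh,np.ones(len(sh))];s=np.linalg.lstsq(A,(sh**2).sum(1),rcond=None)[0];print("shoulder",s[:2],np.sqrt(s[2]+s[:2]@s[:2]))
R=Ro.from_euler('xyz',o["ee_rot"],degrees=True).as_matrix();print("jaw",ang(R[:,1]))
E
```

```text
c [0.4646 0.2635 0.13  ] 0.059181054962180235 0.06196588019850089
pl [0.4159 0.2643 0.111 ] 0.04874511985838559 179.06450017002265
sdot [0.4663 0.3062 0.105 ] 0.04275371729767154 87.79245303278698
ldot [0.4658 0.2944 0.13  ] 0.030878190525207974 87.88742243812185
lug 89.1117719836532 0.0624185410429629 [0.465  0.2634 0.13  ]
col 0.03083393803090186 88.30859380291957
shoulder [0.4654 0.2632] 0.04696325255470744
jaw 87.76349530333839
```

The two dots now line up (87.8° and 87.9°), so the bowl is locked. The grinder is at (0.465, 0.2634) with yaw about -2°. On to the lid, turning the jaws onto its ear axis.

Call:
servo_tool:
  motion:
    - [[0,-6,0],5]
    - [[9,-51,-5],66]
    - [[9,-51,-5],66]
    - [[9,-51,-5],66]
    - [[9,-51,-5],66]
    - [[9,-51,-5],66]
    - [[9,-51,-5],66]
    - [[9,-51,-5],66]
    - [[9,-51,-5],66]
    - [[9,-51,-5],66]
    - [[9,-51,-5],66]
    - [[9,-51,-5],66]
    - [[9,-51,-5],66]
    - [[9,-51,-5],66]
    - [[9,-51,-5],66]
    - [[9,-51,-5],66]
    - [[9,-51,-5],66]
    - [[9,-51,-5],66]

```text
time: 8.28
tool_pos: [0.5045, -0.3059, 0.2566]
ee_rot: [95.9, 89.9, 159.7]
contact_force: [0.3, 0.1, -0.2]
finger_gap: 0.0867
```

```bash
python3 - <<'E'
from h import *
o=bot.get_obs();im=bot.capture("wrist");np.save("w7.npy",o,allow_pickle=True)
C=cam("wrist",o);p=proj(C,[.528,-.262,.05]);x,y=(p-55).astype(int);print(x,y,o["tool_pos"],o["time"],o["joint_pos"])
cv2.imwrite("pics/w7.png",cv2.resize(im[y:y+110,x:x+110,::-1],None,fx=5,fy=5,interpolation=cv2.INTER_CUBIC))
E
```

```text
261 153 [ 0.5045 -0.3059  0.2566] 8.2833 [-12.2704  11.6163  -7.7067  -0.0141 -70.7721 -13.9031]
```

View pics/w7.png

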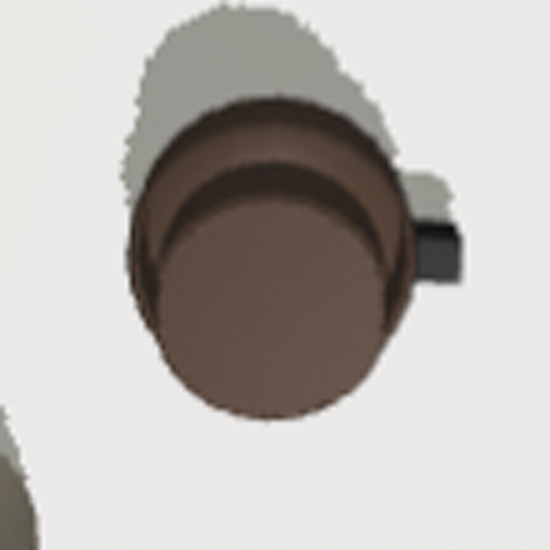

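```bash
python3 - <<'E'
from h import *
o=np.load("w7.npy",allow_pickle=True).item();C=cam("wrist",o)
f=lambda x,y,z:onz(C,261+x/5-.4,153+y/5-.4,z)
ang=lambda v:np.degrees(np.arctan2(v[1],v[0]))
l,r,t,b=[f(*p,.074) for p in((158,305),(387,305),(272,192),(272,420))]
c=(l+r+t+b)/4;print("c",c,np.linalg.norm(l-r),np.linalg.norm(t-b))
a,b2=f(462,238,.028),f(462,282,.028);e=(a+b2)/2;print(np.linalg.norm(a-b2),e,np.linalg.norm((e-c)[:2]),"yaw",ang(c-e), "edge perp",ang(a-b2)-90)
q1,q2=f(420,282,.028),f(462,281,.028);print("ear side",ang(q1-q2))
# skirt outer at top z .040 
sh=np.array([f(*q,.040)[:2] for q in((272,96),(128,260),(415,260),(165,160),(378,160))])
A=np.c_[2*sh,np.ones(len(sh))];s=np.linalg.lstsq(A,(sh**2).sum(1),rcond=None)[0];print("skirt@.04",s[:2],np.sqrt(s[2]+s[:2]@s[:2]))
R=Ro.from_euler('xyz',o["ee_rot"],degrees=True).as_matrix();print("jaw",ang(R[:,1]))
E
```

```text
c [ 0.5297 -0.2639  0.074 ] 0.05767085067953371 0.061259055885124356
0.013158267327953901 [ 0.4832 -0.2376  0.028 ] 0.05339779287658468 yaw -29.537573716347275 edge perp -204.14244764173645
ear side -24.788521518596408
skirt@.04 [ 0.5276 -0.2693] 0.03895608048506702
jaw 153.8218099297553
```

Call:
servo_tool:
  motion:
    - [[2.5,4.3,-5],0]
    - [[2.5,4.3,-5],0]
    - [[2.5,4.3,-9],0]
    - [[2.5,4.3,-13],0]
    - [[2.5,4.3,-17],0]
    - [[2.5,4.3,-19.5],0]
    - [[2.5,4.3,-20.5],0]
    - [[2.5,4.3,-21],0]
    - [[2.5,4.3,-21.3],0]
    - [[2.5,4.3,-21.5],0]
    - [[2.5,4.3,-21.5],0]
    - [[2.5,4.3,-21.5],0]

```text
time: 9.33
tool_pos: [0.5304, -0.2638, 0.0441]
ee_rot: [-74.3, 89.9, -10.5]
contact_force: [-0.3, -1.1, 0.1]
finger_gap: 0.0873
```

```bash
python3 - <<'E'
from h import *
o=bot.get_obs();im=bot.capture("wrist");print(o["tool_pos"],o["contact_force"],o["time"])
cv2.imwrite("pics/w8.png",im[:,:,::-1])
E
```

```text
[ 0.5304 -0.2638  0.0441] [-0.2848 -1.1423  0.1413] 9.3333
```

View pics/w8.png

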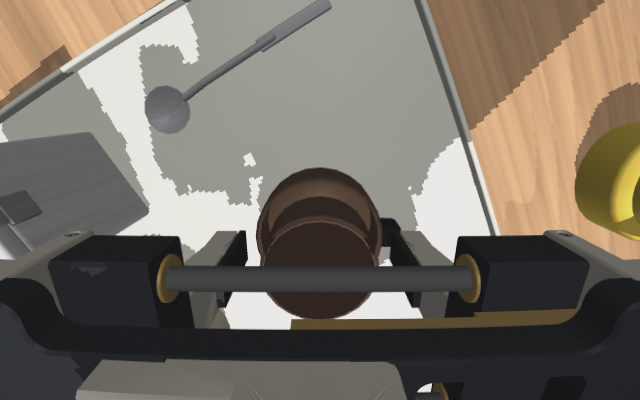

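The lid sits centred between the fingers, with its dome at (320,269) against (318,271) expected. I'll go a touch lower, then close.

Call:
servo_tool:
  motion:
    - [[0,0,-0.15],0]
    - [[0,0,-0.15],0]
    - [[0,0,-0.15],0]

```text
time: 9.63
tool_pos: [0.5294, -0.2637, 0.0413]
ee_rot: [-65.4, 90.0, -1.6]
contact_force: [-0.2, -0.2, 0.3]
finger_gap: 0.0867
```

Call:
servo_tool:
  motion:
    - [[0,0,0],0]
    - [[0,0,0],0]
    - [[0,0,0],0]
    - [[0,0,0],0]
    - [[0,0,0],0]
    - [[0,0,0],0]
    - [[0,0,0],0]
  gripper: 5

```text
time: 10.22
tool_pos: [0.5294, -0.2637, 0.041]
ee_rot: [-172.5, 90.0, -108.6]
contact_force: [0.7, 0.4, -0.4]
finger_gap: 0.0615
```

Call:
servo_tool:
  motion:
    - [[0,0,3],0]
    - [[0,0,7],0]
    - [[0,0,11],0]
    - [[0,0,15],0]
    - [[0,0,18],0]
    - [[0,3,19],3]
    - [[-6.4,52.7,19],24]
    - [[-6.4,52.7,19],24]
    - [[-6.4,52.7,19],24]
    - [[-6.4,52.7,19],24]
    - [[-6.4,52.7,19],24]
    - [[-6.4,52.7,19],24]
    - [[-6.4,52.7,19],24]
    - [[-6.4,52.7,19],24]
    - [[-6.4,52.7,19],24]
    - [[-6.4,52.7,19],24]
    - [[-6.4,52.7,19],24]
    - [[-6.4,52.7,19],24]
    - [[-6.4,52.7,19],24]
    - [[-6.4,52.7,19],24]

```text
time: 11.88
tool_pos: [0.4647, 0.2654, 0.2305]
ee_rot: [130.0, 89.9, -142.0]
contact_force: [-0.1, 0.2, -1.7]
finger_gap: 0.0614
```

Call:
servo_tool:
  motion:
    - [[0,0,0],0]
    - [[0,0,0],0]
    - [[0,0,0],0]

```text
time: 12.13
tool_pos: [0.4656, 0.2622, 0.2312]
ee_rot: [-13.0, 90.0, 74.7]
contact_force: [-0.4, 0.0, -0.2]
finger_gap: 0.0614
```

```bash
python3 - <<'E'
from h import *
o=bot.get_obs();im=bot.capture("wrist");np.save("w9.npy",o,allow_pickle=True);print(o["tool_pos"],o["contact_force"],o["time"],o["finger_gap"])
R=Ro.from_euler('xyz',o["ee_rot"],degrees=True).as_matrix();print("jaw",np.degrees(np.arctan2(R[1,1],R[0,1])))
cv2.imwrite("pics/w9.png",cv2.resize(im[120:300,200:440,::-1],None,fx=3.3,fy=3.3,interpolation=cv2.INTER_CUBIC))
for n in("top","scene"):
    im=bot.capture(n);C=cam(n);p=proj(C,[.465,.263,.15]);x,y=(p-35).astype(int);print(n,x,y)
    cv2.imwrite(f"pics/{n}9.png",cv2.resize(im[max(y,0):y+70,max(x,0):x+70,::-1],None,fx=7,fy=7,interpolation=cv2.INTER_CUBIC))
E
```

```text
[0.4656 0.2622 0.2312] [-0.4251  0.0035 -0.1954] 12.1333 0.06140274145802803
jaw 177.72564822970926
top 136 179
scene 409 170
```

View pics/w9.png

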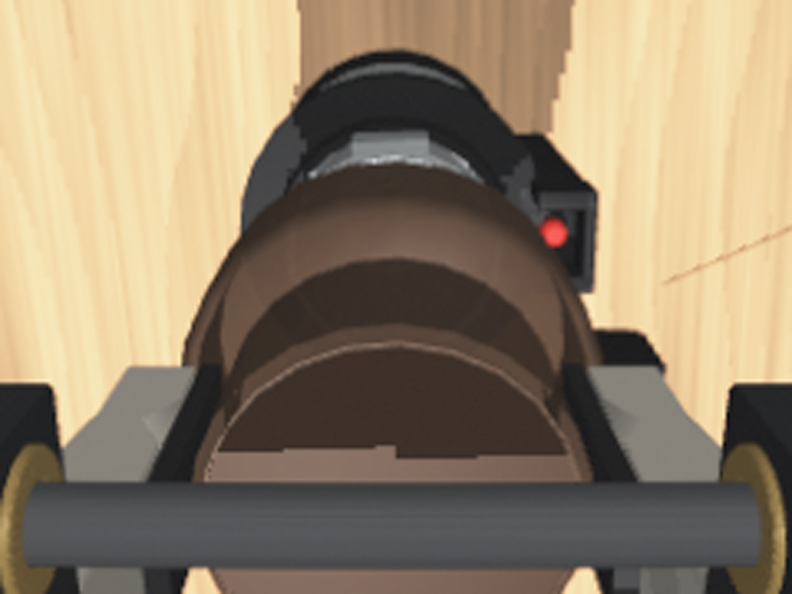

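View pics/scene9.png

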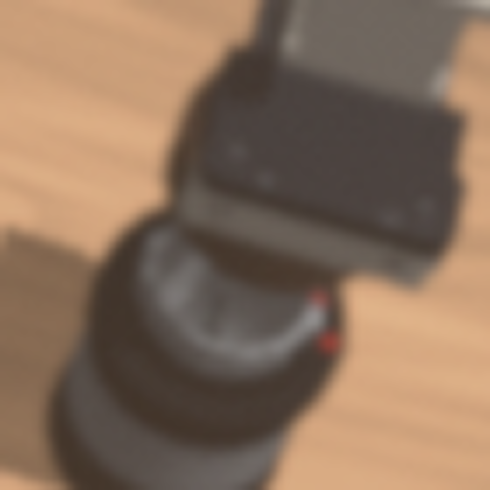

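```bash
python3 - <<'E'
from h import *
o=np.load("w9.npy",allow_pickle=True).item();C=cam("wrist",o)
T=o["tool_pos"];rim=T[2]-.037
for yaw in(-8,-5,-2,1,4):
    a=np.radians(yaw);R=np.array([[np.cos(a),-np.sin(a)],[np.sin(a),np.cos(a)]])
    print(yaw,[(proj(C,np.r_[T[:2]+R@v,rim+z])-[200,120])*3.3 for v,z in(((-.054,-.007),.024),((-.042,-.007),.024),((-.054,-.007),.006))])
im=cv2.imread("pics/w9.png");cv2.imwrite("pics/w9e.png",cv2.resize(im[290:400,520:700],None,fx=4,fy=4))
E
```

```text
-8 [array([668.4548, 373.2317]), array([608.6049, 367.8444]), array([645.231 , 338.5418])]
-5 [array([668.9443, 359.9049]), array([608.3581, 357.404 ]), array([645.5682, 326.1811])]
-2 [array([668.6711, 346.5118]), array([607.5097, 346.9527]), array([645.206 , 313.7697])]
1 [array([667.6254, 333.0892]), array([606.0558, 336.52  ]), array([644.1364, 301.3418])]
4 [array([665.7994, 319.6753]), array([603.9938, 326.136 ]), array([642.3537, 288.9327])]
```

View pics/w9e.png

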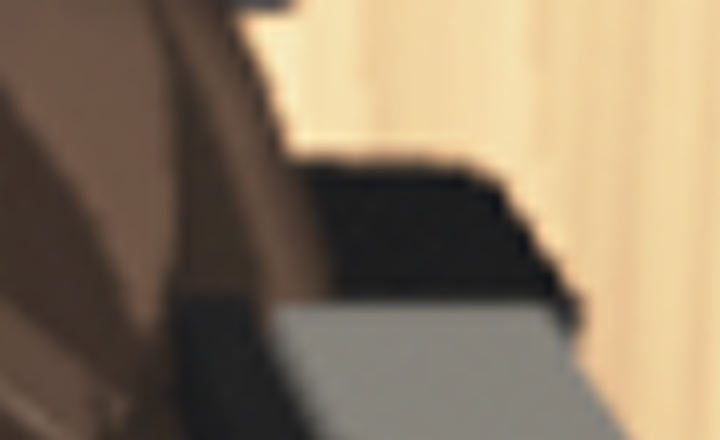

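View pics/top9.png

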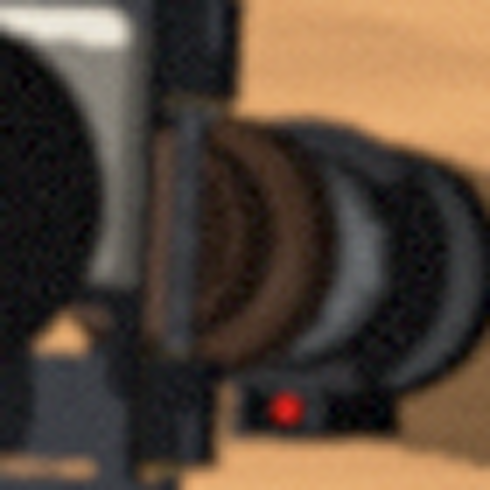

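The lid is held upright. In the hand it sits about 2 mm too far toward +y and about 2.5° too far clockwise. I'll correct for both and descend to just above the slot.

Call:
servo_tool:
  motion:
    - [[0.1,-0.2,0],2.5]
    - [[0.1,-0.2,-2],2.5]
    - [[0.1,-0.2,-4],2.5]
    - [[0.1,-0.2,-5],2.5]
    - [[0.1,-0.2,-5.6],2.5]
    - [[0.1,-0.2,-6],2.5]
    - [[0.1,-0.2,-6],2.5]
    - [[0.1,-0.2,-6],2.5]

```text
time: 12.95
tool_pos: [0.4668, 0.2616, 0.1717]
ee_rot: [-59.1, 90.0, 31.2]
contact_force: [0.1, -0.3, 0.2]
finger_gap: 0.062
```

```bash
python3 - <<'E'
from h import *
o=bot.get_obs();im=bot.capture("wrist");np.save("w10.npy",o,allow_pickle=True);print(o["tool_pos"],o["contact_force"],o["time"],o["finger_gap"])
cv2.imwrite("pics/w10.png",cv2.resize(im[120:300,200:440,::-1],None,fx=3.3,fy=3.3,interpolation=cv2.INTER_CUBIC))
im=bot.capture("scene");C=cam("scene");p=proj(C,[.465,.263,.13]);x,y=(p-30).astype(int)
cv2.imwrite("pics/s10.png",cv2.resize(im[y:y+60,x:x+60,::-1],None,fx=8,fy=8,interpolation=cv2.INTER_CUBIC))
E
```

```text
[0.4668 0.2616 0.1717] [ 0.0993 -0.2549  0.2045] 12.95 0.06201259747881777
```

View pics/w10.png

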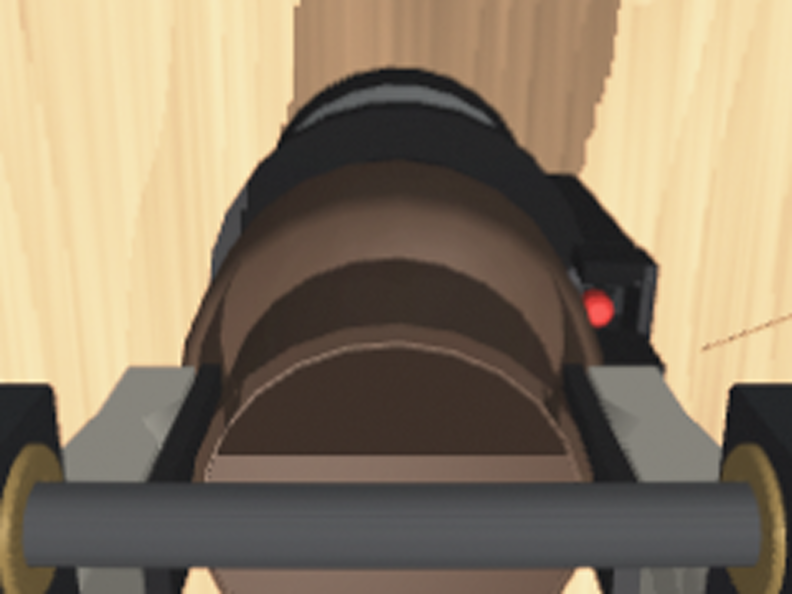

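View pics/s10.png

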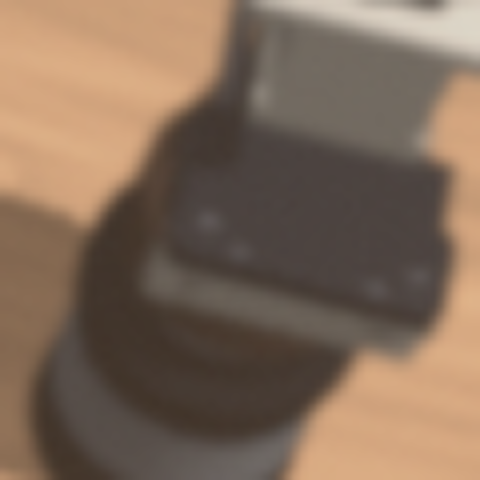

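Call:
servo_tool:
  motion:
    - [[0,0,-0.5],0]
    - [[0,0,-1],0]
    - [[0,0,-1.4],0]
    - [[0,0,-1.7],0]
    - [[0,0,-1.7],0]
    - [[0,0,-1.7],0]

```text
time: 13.55
tool_pos: [0.4663, 0.2612, 0.1538]
ee_rot: [143.6, 90.0, -126.1]
contact_force: [-0.6, -0.2, -1.3]
finger_gap: 0.0617
```

Call:
servo_tool:
  motion:
    - [[0,0,-0.2],0]
    - [[0,0,-0.4],0]
    - [[0,0,-0.4],0]

```text
time: 13.8
tool_pos: [0.4662, 0.2612, 0.1497]
ee_rot: [123.3, 90.0, -146.3]
contact_force: [0.4, -0.0, -0.6]
finger_gap: 0.0616
```

Call:
servo_tool:
  motion:
    - [[0,0,-0.1],0]
    - [[0,0,-0.2],0]
    - [[0,0,-0.3],0]
    - [[0,0,-0.3],0]

```text
time: 14.13
tool_pos: [0.4665, 0.2614, 0.1472]
ee_rot: [-64.7, 90.0, 25.6]
contact_force: [-1.1, 0.6, 2.5]
finger_gap: 0.0615
```

Call:
servo_tool:
  motion:
    - [[0,0,-0.1],0]
    - [[0,0,-0.2],0]
    - [[0,0,-0.3],0]
    - [[0,0,-0.3],0]

```text
time: 14.47
tool_pos: [0.4665, 0.2614, 0.1441]
ee_rot: [-67.4, 90.0, 22.9]
contact_force: [-1.4, 0.0, 4.8]
finger_gap: 0.0619
```

Call:
servo_tool:
  motion:
    - [[0,0,-0.1],0]
    - [[0,0,-0.2],0]
    - [[0,0,-0.2],0]
    - [[0,0,-0.2],0]

```text
time: 14.8
tool_pos: [0.4665, 0.2615, 0.1422]
ee_rot: [-62.2, 90.0, 28.2]
contact_force: [0.0, 0.6, 5.4]
finger_gap: 0.0613
```

The force is following the plunger spring (2.5 → 5.4 N), so the ear is in the slot. I'll keep pressing in small steps.

Call:
servo_tool:
  motion:
    - [[0,0,-0.1],0]
    - [[0,0,-0.1],0]
    - [[0,0,-0.1],0]

```text
time: 15.05
tool_pos: [0.4665, 0.2614, 0.142]
ee_rot: [-63.9, 90.0, 26.5]
contact_force: [-3.7, -1.1, 12.0]
finger_gap: 0.0612
```

Call:
servo_tool:
  motion:
    - [[0,0,-0.1],0]
    - [[0,0,-0.1],0]
    - [[0,0,-0.1],0]

```text
time: 15.3
tool_pos: [0.4666, 0.2614, 0.1419]
ee_rot: [-64.6, 89.9, 25.7]
contact_force: [-6.9, -1.7, 19.9]
finger_gap: 0.0617
```

Call:
servo_tool:
  motion:
    - [[0,0,-0.1],0]
    - [[0,0,-0.1],0]
    - [[0,0,-0.1],0]

```text
time: 15.55
tool_pos: [0.4666, 0.2615, 0.1419]
ee_rot: [-63.8, 89.9, 26.6]
contact_force: [-11.2, -3.3, 27.6]
finger_gap: 0.062
```

The lid has hit a hard stop at TCP z 0.142, which is the predicted home height, with a push of 28 N. I'll check how it sits.

```bash
python3 - <<'E'
from h import *
o=bot.get_obs();im=bot.capture("wrist");np.save("w11.npy",o,allow_pickle=True);print(o["tool_pos"],o["contact_force"],o["moment"],o["time"],o["finger_gap"])
cv2.imwrite("pics/w11.png",cv2.resize(im[120:300,200:440,::-1],None,fx=3.3,fy=3.3,interpolation=cv2.INTER_CUBIC))
R=Ro.from_euler('xyz',o["ee_rot"],degrees=True).as_matrix();print("jaw",np.degrees(np.arctan2(R[1,1],R[0,1])))
out=[]
for n in("scene","top"):
    im=bot.capture(n);C=cam(n);p=proj(C,[.465,.263,.12]);x,y=(p-30).astype(int)
    out.append(cv2.resize(im[y:y+60,x:x+60,::-1],(390,390),interpolation=cv2.INTER_CUBIC))
cv2.imwrite("pics/s11.png",np.hstack(out))
E
```

```text
[0.4666 0.2615 0.1419] [-11.1941  -3.2903  27.6214] [-1.1096  4.608  -0.1049] 15.55 0.0620284179920325
jaw -179.64974347214527
```

View pics/w11.png

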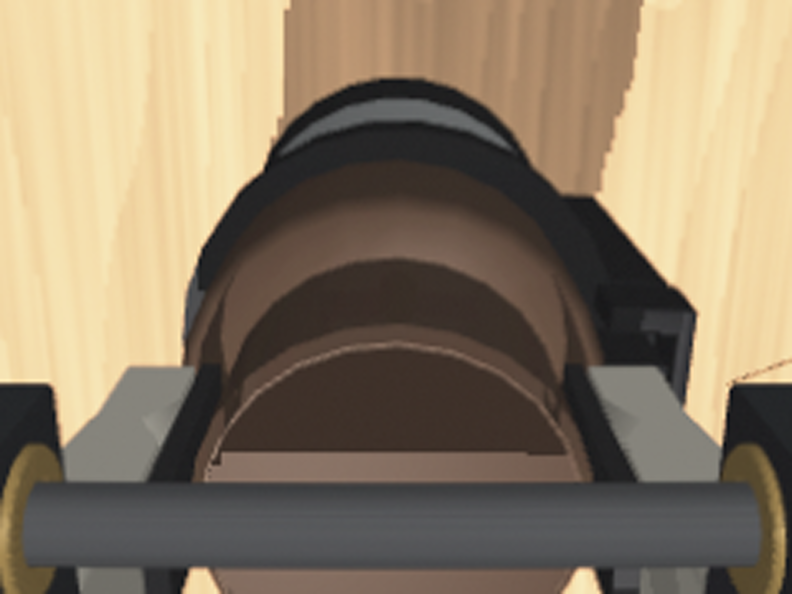

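View pics/s11.png

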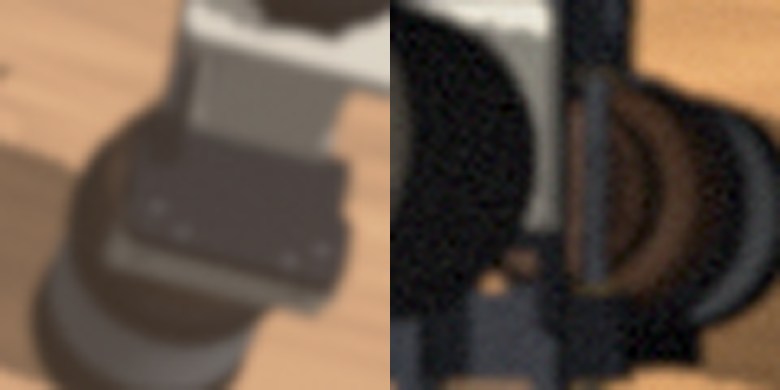

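Call:
servo_tool:
  motion:
    - [[0,0,0],0]
    - [[0,0,0],0]
    - [[0,0,0],0]
    - [[0,0,0],0]
    - [[0,0,0],0]
    - [[0,0,0],0]
    - [[0,0,0],0]
    - [[0,0,0],0]
    - [[0,0,0],0]
    - [[0,0,0],0]

```text
time: 16.53
tool_pos: [0.4666, 0.2615, 0.1419]
ee_rot: [-63.4, 89.9, 26.9]
contact_force: [-10.5, -3.9, 29.1]
finger_gap: 0.0621
```

It's steady at 29 N down. In the wrist view the dome hasn't moved relative to the hand, so there's no slip or tilt. Handing in.

```bash
python3 - <<'E'
from h import *
print(bot.finish_job()); o=bot.get_obs();print(o["time"],o["tool_pos"],o["contact_force"])
E
```

```text
the job is handed in; nothing more can be done
None
the job is handed in; nothing more can be done
```

The bowl is locked, and I handed the job in at about 16.5 s with the arm still holding the lid down on the grinder. No verdict was reported.

- **Bowl:** I turned it clockwise by its lugs until the jaws slipped against the stop. With the fingers off, the lug and shoulder dots lined up at 87.9° and 87.8°. The total turn was about 36°, less than the 40° (0.70 rad) expected. I took this as error in my starting angle, because the dots met.
- **Lid:** I picked the smoky lid off the tray by its dome and corrected about 2 mm and 2.5° of misalignment in the hand before lowering it. The force rose like the plunger spring, from 2.5 to 5.4 N, then met a hard stop at the predicted height, with the rim at about 105 mm.
- **Final hold:** Over the last second before hand-in the push was steady at 28–29 N down, with no movement.
- **Less certain:** A sideways force of about 11 N stayed on the tool while pressing. The fingers hid the ear and plunger at the end, so I judged that the rim was flush and the plunger fully in from height and force, not by sight. My estimates of the lid's and the grinder's yaw varied by a few degrees, within the 7° allowed.
- **Other tea things:** I saw no contact with the mug, jar, caddy or teaspoon, but I did not measure their positions again afterwards.

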